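Put the torch on charge and slide the retainer home

ROBOT

A 6-joint arm with a two-finger parallel gripper is mounted at the origin on the work surface; the furniture and walls round the work are solid. World frame = base frame: x ahead of the robot, y to its left, z up, the work surface at z = 0. Lengths are in m, angles in rad, forces in N, time in s.
With the tool pointing down it reaches from about 0.375 to 0.975 m from the base axis. Payload 3.8 kg.
Tool frame: the origin (TCP) lies at the very end of the fingers, on their centre line; the grasp point (between the pads) lies bot.hold_point_z behind it (bot.hold_point_z is the distance from the TCP to the grasp point, in m); z points along the fingers, y is the line along which they close (so a half turn about z gives the same grasp; the last joint's range is limited). The gripper opens to 85 mm and grips with 20 to 120 N. Pads are 22 mm wide; open, the fingers measure 114 mm over their backs; the gripper's body (76 mm by 85 mm) begins 54 mm behind the grasp point. The pads swing forward as they close: fully open they stand 13 mm farther back than shut.
Start: joints at [-1.171, 0.264, 1.604, -0, 1.274, -0.037], TCP at [0.286, -0.612, 0.231] pointing down, gripper open.
Joint ranges: [-2.63, 2.63], [-0.94, 2.18], [0.31, 2.57], [-1.31, 4.45], [0, 2.66], [-2.55, 2.55]. Speed limits (rad/s): [2.57, 2.57, 3.14, 3.14, 3.14, 3.14].

INTERFACE

Orientations are given as a rotation vector (axis times angle).
In Python, from workcell import bot, ticket, read_camera, camera_info gives the robot as it stands (bot), with the cameras as plain functions and the job (ticket).
- The arm moves only by the tool hand_motion, called after "Request:" as a command line: name --argument value ..., lists and objects as JSON in quotes. Schema: {"type":"object","properties":{"motion":{"type":"object","properties":{"tx":{"type":"array","items":{"type":"number"},"minItems":1,"maxItems":5},"ty":{"type":"array","items":{"type":"number"},"minItems":1,"maxItems":5},"tz":{"type":"array","items":{"type":"number"},"minItems":1,"maxItems":5},"twist":{"type":"array","items":{"type":"number"},"minItems":1,"maxItems":5}},"additionalProperties":false,"required":["tx","ty","tz","twist"]},"finger_gap":{"type":"number"},"grip_force":{"type":"number"},"only":{"type":"string"},"quiet":{"type":"boolean"},"lines":{"type":"string"}},"required":["motion"],"additionalProperties":false}. motion is an object with one list for each field, all of the same length, 1 to 5, a row being the entries at one place: tx, ty, tz (the shift in shares of the most that a row can go, 1 being 62.5 mm), twist (a turn about the tool's z in fractions of the full range, 1 being 4 rad); each row shifts and turns the commanded pose from where the row before left it, along the tool's axes as they then stand; what a row does not reach is not made up. A row lasts 1/8 s, in which the tool goes at most 0.0625 m and 0.188 rad, less where a joint would pass 70% of its speed; a pose out of reach is approached as far as the arm can. finger_gap is the opening from 0.0 (shut) to 1.0 (fully open), set as the call begins (left out keeps the last). The fingers move at their own pace and stop on an object; grip_force is the grip in N (left out, the last holds). Time passes only in rows, so rows that do not move let the fingers close. The tool returns the time, the measured TCP pose, the force, the opening and the grip force at its end. only (a regular expression) keeps the lines of the reply that match it, lines (a string "A,B") keeps lines A to B, and quiet returns only ok. No shift or turn number may pass 1 either way. Input that does not fit is refused with a message, and nothing moves.
- bot.read_state(): the state, without advancing time (a new reading comes with each control period).
- read_camera(name): name is "scene" or "top"; returns the picture (480x640x3 uint8, red, green, blue); there is no depth.
- camera_info(name): a dict with "intrinsics" (3x3 intrinsics, pixels), "k1" (the pictures are not rectified: a ray, as slopes to the right and down, at radius r is drawn at 1 + k1 r^2 times it, then the intrinsics apply), "extrinsics" (4x4, takes a point from camera to world coordinates). Camera axes: x right, y down, z forward; pixel columns grow to the right and rows downward; lengths in m; the calibration is good to about 2 mm. A picture is of the moment at which its call begins. camera_info takes no time and is no camera call.
- ticket.finish_job(): hands the job in; it is judged then, once.
The state is a dict: "time": time; "q": joint angles; "joint_vel": joint speeds; "joint_torque": joint torques, N m; "tool_pos": TCP position; "tcp_rot": TCP orientation; "wrist_force": force on the tool from outside, world axes, zero at the start; "torque": the same for the moment, N m; "width": opening from 0.0 (shut) to 1.0 (fully open); "grip_force": force on a finger pad.
Only numpy, scipy, OpenCV 4.12 (cv2) and the standard library are available. Lean on these libraries where they do the work, as an engineer would, in place of code of your own. Each camera call takes 0.05 s, during which the arm holds its last target. There are 200 camera calls.

TASK

Put the torch from its blue holder onto the charging dock. The holder lets you take it only by the head and the dock's pocket takes only a bare head, so first lay the torch down on the open bench, let go, and take it again by the barrel; slide the orange-gripped retainer right back, lower the torch gently into the dock with its head in the pocket, let go, then slide the retainer up until it holds the torch with its head against the pocket's end wall. Leave the bottle, tape measure and carton round the dock standing where they are.

Things in the scene. Friction and masses are not known exactly. Their poses are not given: they have to be found in the camera images.
- torch: Dark grey aluminium torch lying on its side, 125 mm long, 0.14 kg. Origin mid-length on its underside; own y runs along it from head to tail. Head: 36 mm in diameter, y = -63 to -27 mm, then tapering to y = -18 mm; barrel: 26 mm thick, y = -18 to +63 mm. It may roll a little about its length, so prefer the three points below, on its centre line.
- torch_head (a point): Centre of the torch's head face (lens end), on its centre line; 18.5 mm above what the torch lies on.
- torch_tail (a point): Centre of the torch's tail face, on its centre line; 13 mm above what the torch lies on.
- torch_mid (a point): Middle of the torch's centre line, 63 mm from either end.
- holder: Fixed blue open-topped channel at the robot's right, between the tool box and a drawer cabinet 245 mm tall, about 10 cm from either. Origin on the bench under the middle of the torch's head; barrel toward own +y. Floor 8 mm up. Walls 5 mm thick, 34 mm apart, y = +31 to +119 mm, tops 42 mm up: no room for fingers. Under the head only a tongue 24 mm wide, 8 mm high: head free on both sides.
- dock: Fixed charging dock left of the robot's middle: black base 72 mm wide (own x), y = -85 to +151 mm, 10 mm thick; origin on the bench. The torch lies on it along own y at x = 0, head toward -y; fully home its middle is at y = -3 mm. From y = -20 mm to the retainer the base is bare: fingers can go down beside the barrel. A 33 mm high stop stands behind the parked retainer.
- dock_pocket (a point): Foot of the inner face of the grey head pocket's end wall (dock's y = -66 mm, x = 0, 10 mm up); axes as the dock's. The pocket is open above and toward +y: two side walls 48 mm apart inside, 7 mm thick, from the end wall to the dock's y = -20 mm, tops 49 mm above the bench; no room for fingers beside the head.
- retainer (a joint): Sliding retainer on the dock: 0 = right back (its front face at the dock's y = +100 mm), grows as it slides toward the pocket (dock's -y) up to 0.09 m (front face at y = +10 mm). It stands 0.05 to 0.085 m along at the start, in the torch's place. Light friction (about 2 N), stays where it is left. With a torch fully home it rests on the tail at about 0.040 m.
- retainer_grip (a point): Middle of the retainer's orange grip, 62 mm above the bench: an upright fin 18 mm wide across the track (dock's x), 28 mm along it, from 43 to 75 mm above the bench, on a grey block 36 mm wide, 32 mm long, top 44 mm above the bench. Pinch it from above across the track.
- retainer_face (a point): Centre of the retainer's front face, which meets the torch's tail, 24 mm above the bench, 16 mm in front of the grip's middle; own axes as the dock's.
- green_bottle: Bystander: green bottle standing near the dock, 62 mm in diameter, 199 mm tall; origin under its centre.
- tape_measure: Bystander: yellow tape measure standing near the dock, 35 x 79 mm, 70 mm tall; origin under its centre.
- small_carton: Bystander: small brown carton near the dock, 61 x 90 mm, 70 mm tall; origin under its centre.
- tool_box: Fixed red tool box beyond the middle, only an obstacle: 166 mm (own x) by 364 mm (own y), 157 mm tall with its handle; origin on the bench under its centre. Also fixed: a toggle clamp on a wooden board, 130 mm (own x) by 260 mm (own y) and parallel to the box, its centre at the box's x = -200, y = -180 mm; board 20 mm high, the red lever up to 198 mm.

How it is judged:
By the outcome, as a careful person would: the job done as asked, in the order asked, and still so for the second after the job is handed in, with the robot touching nothing.
It also fails if it takes over 72 s, if anything falls off the work surface, if the arm or the gripper's body presses on something with over 40 N, if the wrist force passes 120 N, or if a joint passes its speed limit or range.

## Working session

There is one attempt and no reset: what is moved stays moved. The work goes in short steps, Python scripts to look and compute and a tool call to move; the robot and the scene stay as the last step left them, time stands still between calls to the robot, and variables do not carry over. Pictures are saved under pics/ and viewed, at most 14 in all, crops included, and the job is handed in when it is done.

```bash
ls; mkdir -p pics; python3 - <<'E'
from workcell import bot, ticket, read_camera, camera_info
import cv2,numpy as np
np.set_printoptions(precision=4,suppress=True)
for n in("scene","top"):
    im=read_camera(n); cv2.imwrite(f"pics/{n}0.png",im[...,::-1]); i=camera_info(n); print(n,i["intrinsics"],i["k1"],i["extrinsics"])
print(bot.read_state(),bot.hold_point_z)
E
```

```text
pics
workcell.py
scene [[453.5844   0.     320.6398]
 [  0.     453.5844 237.0639]
 [  0.       0.       1.    ]] -0.07396511274077947 [[-0.7916 -0.3317  0.5132 -0.0407]
 [-0.6106  0.4609 -0.644   0.8416]
 [-0.0229 -0.8232 -0.5674  0.7092]
 [ 0.      0.      0.      1.    ]]
top [[537.64     0.     318.0414]
 [  0.     537.64   233.1018]
 [  0.       0.       1.    ]] -0.014981749931464889 [[-0.0124 -0.9964  0.0839  0.417 ]
 [-0.9999  0.0122 -0.003   0.1237]
 [ 0.002  -0.084  -0.9965  1.5977]
 [ 0.      0.      0.      1.    ]]
{'time': 0.1, 'q': array([-1.1709,  0.2647,  1.6053,  0.    ,  1.2737, -0.0369]), 'joint_vel': array([ 0.0002, -0.0014, -0.0033, -0.0001,  0.0016, -0.0003]), 'joint_torque': array([  0.0004, -51.6707, -36.859 ,  -0.0001,   0.0062,   0.    ]), 'tool_pos': array([ 0.2853, -0.611 ,  0.23  ]), 'tcp_rot': array([-3.0649, -0.6802,  0.0006]), 'wrist_force': array([-0.4998, -0.4164,  0.2888]), 'torque': array([-0.0021,  0.082 ,  0.0118]), 'grip_force': 0.0, 'width': 1.000345655365358} 0.0187
```

View pics/top0.png

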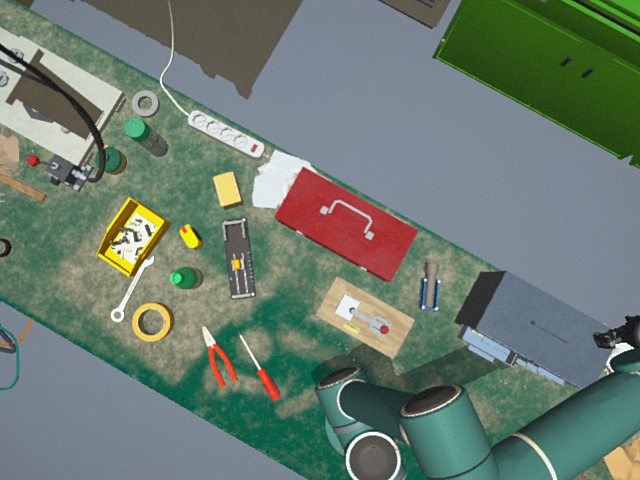

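View pics/scene0.png

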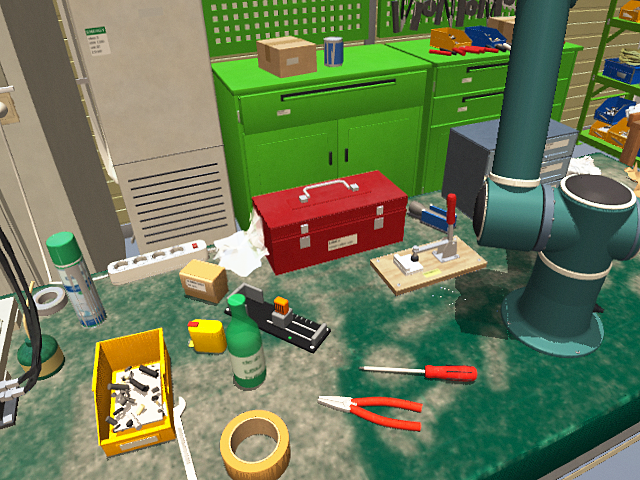

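The top view shows the holder and torch at about (430,285) with the head at the top end (431,268). The dock is at about (238,258) with the orange grip at (237,265). The tool box is at (345,222) and the clamp lever at (384,329). I'll zoom in on the dock and the torch.

```bash
cat > h.py <<'E'
from workcell import bot, ticket, read_camera, camera_info
import cv2,numpy as np
np.set_printoptions(precision=4,suppress=True)
C={n:camera_info(n) for n in("scene","top")}
def ray(n,uv):
    c=C[n];K=c["intrinsics"];d=np.array([(uv[0]-K[0,2])/K[0,0],(uv[1]-K[1,2])/K[1,1]])
    s=d.copy()
    for _ in range(20): s=d/(1+c["k1"]*(s@s))
    E=c["extrinsics"]; return E[:3,3],E[:3,:3]@np.r_[s,1]
def onz(n,uv,z):
    o,d=ray(n,uv); return o+d*(z-o[2])/d[2]
def proj(n,p):
    c=C[n];E=c["extrinsics"];K=c["intrinsics"];q=E[:3,:3].T@(np.asarray(p)-E[:3,3]);s=q[:2]/q[2]
    s=s*(1+c["k1"]*(s@s)); return s*K[0,0]+K[:2,2]
def tri(u1,u2):
    (a,d),(b,e)=ray("scene",u1),ray("top",u2)
    t=np.linalg.lstsq(np.c_[d,-e],b-a,rcond=None)[0]; p,q=a+d*t[0],b+e*t[1]; return (p+q)/2,np.linalg.norm(p-q)
def snap(n,name,box=None,k=1):
    im=read_camera(n)[...,::-1].copy()
    if box: x0,y0,x1,y1=box; cv2.imwrite(f"pics/{name}.png",cv2.resize(im[y0:y1,x0:x1],None,fx=k,fy=k,interpolation=cv2.INTER_CUBIC))
    else: cv2.imwrite(f"pics/{name}.png",im)
    return im
def blobs(im,lo,hi,box,amin=8):
    x0,y0,x1,y1=box; m=cv2.inRange(cv2.cvtColor(im,cv2.COLOR_BGR2HSV)[y0:y1,x0:x1],lo,hi)
    n,l,s,c=cv2.connectedComponentsWithStats(m)
    return [(c[i]+[x0,y0],s[i][:5]+[x0,y0,0,0,0]) for i in range(1,n) if s[i,4]>=amin]
E
python3 - <<'E'
import cv2,numpy as np
t=cv2.imread("pics/top0.png");s=cv2.imread("pics/scene0.png")
r=lambda im,x,y,w,h,k:cv2.resize(im[y:y+h,x:x+w],None,fx=k,fy=k,interpolation=cv2.INTER_CUBIC)
a=r(t,205,210,66,100,6);b=r(t,400,250,66,75,6);b=np.vstack([b,np.zeros((150,396,3),np.uint8)])
cv2.imwrite("pics/c1.png",np.hstack([a,b]))
cv2.imwrite("pics/c2.png",np.hstack([r(s,215,270,120,90,5)[:450],np.vstack([r(s,400,195,50,40,4),np.zeros((290,200,3),np.uint8)])]))
E
```

```text
(no output)
```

View pics/c1.png

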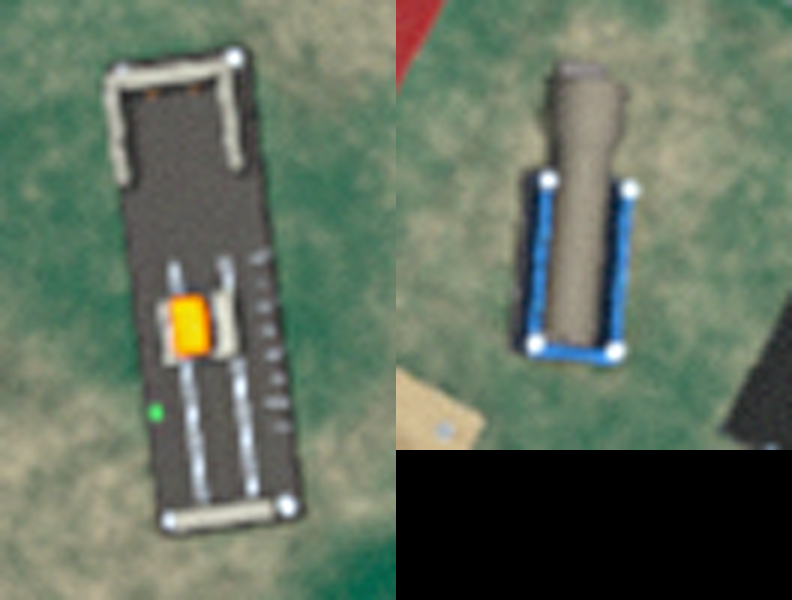

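View pics/c2.png

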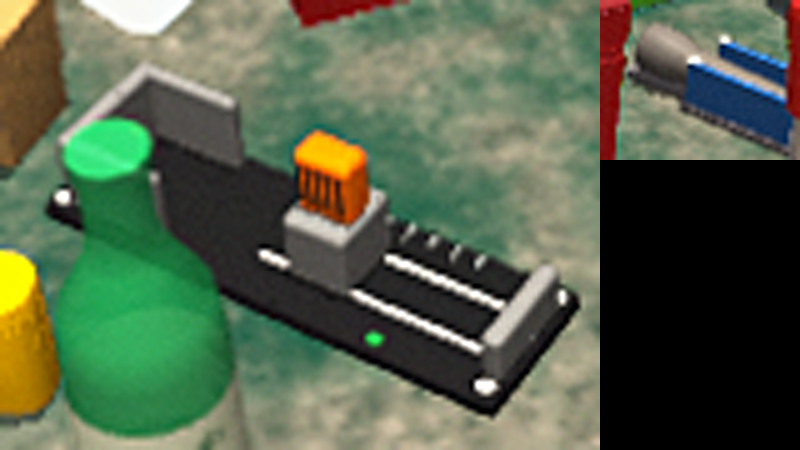

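Crop dot positions: the dock's corner dots in the top view are near (225,221), (244,219), (233,297) and (253,294). The holder's wall-top dots are near (491,280), (505,281), (502,308) and (489,307) before unscaling. The LED and rails are on the dock, and the pocket is toward the image top (+x). Next I'll measure.

```bash
python3 - <<'E'
from h import *
from scipy.spatial.transform import Rotation as R
t=cv2.imread("pics/top0.png");s=cv2.imread("pics/scene0.png")
cr=lambda x,y,x0,y0:np.array([(x+.5)/6-.5+x0,(y+.5)/6-.5+y0])
def refine(p,r=2):  # brightness centroid
    g=t.astype(float).min(2);x,y=np.round(p).astype(int);w=g[y-r:y+r+1,x-r:x+r+1];w=np.clip(w-w.max()*.6,0,None)
    Y,X=np.mgrid[y-r:y+r+1,x-r:x+r+1];return np.array([(w*X).sum(),(w*Y).sum()])/w.sum()
print("dock dots z=10")
D=[onz("top",refine(cr(*p,205,210)),.0105) for p in[(235,58),(169,521),(288,507)]]
for p in D:print(p)
print("lens", np.linalg.norm(D[0]-D[2]),np.linalg.norm(D[1]-D[2]))
ax=(D[2]-D[0])[:2];ax/=np.linalg.norm(ax);print("dock y dir",ax)
print("holder dots z=42")
H=[onz("top",refine(cr(*p,400-66,250)),.042) for p in[(549,180),(629,189),(614,351),(536,345)]]
H=[onz("top",cr(*p,400,250),.042) for p in[(549-396,180),(629-396,189),(614-396,351),(536-396,345)]]
for p in H:print(p)
hy=((H[2]-H[1])+(H[3]-H[0]))[:2];hy/=np.linalg.norm(hy);print("holder y",hy)
for nm,p,z in[("torch head tip",(580-396,66),.030),("headmid",(586-396,100),.044),("tail",(574-396,342),.034)]:print(nm,onz("top",cr(*p,400,250),z))
for nm,p,z in[("pocket inner end wall top",(173,83),.049),("pocket L wall end",(123,180),.049),("R end",(237,165),.049),("grip top",(190,326),.075)]:print(nm,onz("top",cr(*p,205,210),z))
ot=blobs(t,(5,180,180),(20,255,255),(225,250,250,285));os=blobs(s,(5,150,120),(20,255,255),(265,290,300,320))
print(ot,os)
st=bot.read_state();print(R.from_rotvec(st["tcp_rot"]).as_matrix())
for nm,p in[("bottle",(180,274)),("tape",(189,237)),("carton",(227,188))]:print(nm,onz("top",p,.07))
for nm,p in[("box nearR",(388,279)),("box L",(276,215)),("brd L",(316,315)),("brd bot",(400,357)),("lever",(384,329)),("cab TL",(505,272)),("cab L",(459,310)),("screw handle",(265,380)),("screwtip",(240,336))]:print(nm,onz("top",p,{"box":.13,"brd":.02,"lev":.19,"cab":.245}.get(nm[:3],.01)))
E
```

```text
dock dots z=10
[0.5943 0.3404 0.0105]
[0.3677 0.3692 0.0105]
[0.3741 0.3139 0.0105]
lens 0.2217664587391894 0.05560818129859651
dock y dir [-0.9929 -0.1192]
holder dots z=42
[ 0.4097 -0.1882  0.042 ]
[ 0.4049 -0.2267  0.042 ]
[ 0.3277 -0.2171  0.042 ]
[ 0.331  -0.1798  0.042 ]
holder y [-0.9934  0.1149]
torch head tip [ 0.4646 -0.2073  0.03  ]
headmid [ 0.4478 -0.2068  0.044 ]
tail [ 0.3318 -0.1997  0.034 ]
pocket inner end wall top [0.5786 0.3636 0.049 ]
pocket L wall end [0.532  0.3877 0.049 ]
R end [0.5386 0.3328 0.049 ]
grip top [0.4607 0.3515 0.075 ]
[(array([238.4167, 263.5   ]), array([236, 259,   4,  10,  12]))] [(array([282.0333, 305.55  ]), array([274, 296,  15,  19, 120]))]
[[ 0.9061  0.423  -0.0008]
 [ 0.423  -0.9061  0.0019]
 [ 0.0001 -0.0021 -1.    ]]
bottle [0.4342 0.5118 0.07  ]
tape [0.5391 0.4871 0.07  ]
carton [0.6789 0.3789 0.07  ]
box nearR [ 0.413  -0.0696  0.13  ]
box L [0.592  0.2341 0.13  ]
brd L [0.311  0.1278 0.02  ]
brd bot [ 0.1874 -0.1137  0.02  ]
lever [ 0.2842 -0.0484  0.19  ]
cab TL [ 0.427  -0.3496  0.245 ]
cab L [ 0.3338 -0.2303  0.245 ]
screw handle [0.1252 0.278  0.01  ]
screwtip [0.2522 0.3503 0.01  ]
```

The rows are not in the units I measure in: shifts go in shares of 62.5 mm and turns go in shares of 4 rad. I convert before sending: -0.035 m is -0.56, -0.03 m is -0.48, 0.137 rad / 4 = 0.0343.

Request:
hand_motion --motion '{"tx":[0,0,0,0,0],"ty":[0,0,0,0,0],"tz":[-0.56,-0.56,-0.48,-0.32,0],"twist":[0,0.0343,0.0343,0.0343,0.034]}' --finger_gap 1.0

```text
time: 0.72
tool_pos: [0.2859, -0.6124, 0.3538]
tcp_rot: [3.133, -0.18, 0.003]
wrist_force: [-0.7, -0.8, -0.3]
width: 1.001
grip_force: 0.0
```

Request:
hand_motion --motion '{"tx":[0.224,0.224,0.224,0.224,0.224],"ty":[-0.832,-0.832,-0.832,-0.832,-0.832],"tz":[0,0,0,0,0],"twist":[0,0,0,0,0]}'

```text
time: 1.35
tool_pos: [0.3839, -0.3591, 0.3507]
tcp_rot: [-3.136, 0.174, 0.001]
wrist_force: [0.1, 0.4, 0.1]
width: 1.002
grip_force: 0.0
```

Request:
hand_motion --motion '{"tx":[0.224,0.224,0.24,0],"ty":[-0.832,-0.832,-0.816,0],"tz":[0,0,0,0],"twist":[0,0,0,0]}'

```text
time: 1.85
tool_pos: [0.4443, -0.2084, 0.351]
tcp_rot: [-3.136, 0.165, 0.0]
wrist_force: [1.4, -1.2, -0.9]
width: 1.0
grip_force: 0.0
```

```bash
cat >> h.py <<'E'
from scipy.spatial.transform import Rotation as R
def go(p,ang):
    "tool-axis shift (after the turn) to put TCP at p with tool x at ang deg"
    s=bot.read_state();M=R.from_rotvec(s["tcp_rot"]).as_matrix();a=np.arctan2(M[1,0],M[0,0])
    turn=(a-np.radians(ang)+np.pi)%(2*np.pi)-np.pi
    M2=M@R.from_rotvec([0,0,turn]).as_matrix();print("t",s["time"],"pos",s["tool_pos"],"ang",np.degrees(a),"q",s["q"],"F",s["wrist_force"],"turn",round(turn,4),"d",M2.T@(np.array(p)-s["tool_pos"]))
E
python3 -c "
from h import *
go([.443,-.211,.35],-6.3)"
```

```text
t 1.85 pos [ 0.4443 -0.2084  0.351 ] ang -6.007519971592454 q [-0.49   -0.1426  1.817   0.001   1.4678  1.1855] F [ 1.4041 -1.218  -0.9181] turn 0.0051 d [-0.001   0.0028  0.001 ]
```

Scaled: 0.055 m is 0.88, 0.04 m is 0.64.

Request:
hand_motion --motion '{"tx":[-0.016,0,0,0,0],"ty":[0.048,0,0,0,0],"tz":[0.64,0.88,0.88,0.88,0.56],"twist":[0,0,0,0,0]}'

```text
time: 2.48
tool_pos: [0.4398, -0.2144, 0.1079]
tcp_rot: [-3.135, 0.174, 0.007]
wrist_force: [0.8, -0.2, 0.6]
width: 0.999
grip_force: 0.0
```

```bash
python3 -c "
from h import *
im=snap('top','t1',(390,230,490,320),5);im=snap('scene','s1')
go([.443,-.211,.010],-6.3)"
```

```text
t 2.575 pos [ 0.4377 -0.2131  0.1063] ang -6.363120302656382 q [-0.504   0.031   2.1159 -0.0005  1.0052  1.1782] F [-0.5605 -0.1048 -0.0878] turn -0.0011 d [ 0.0059 -0.0023  0.0962]
```

View pics/s1.png

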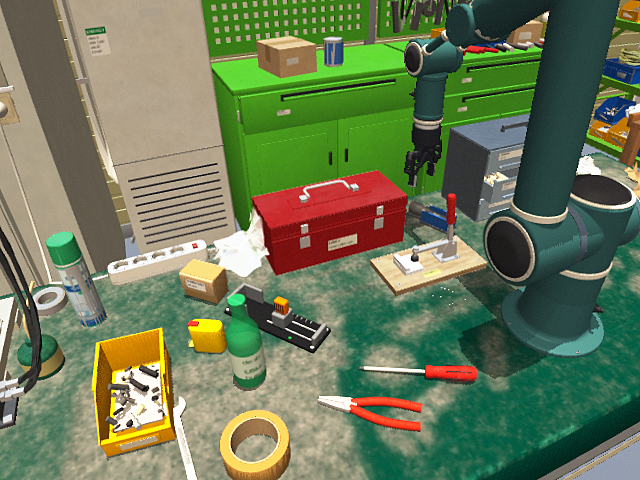

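The arm is above the holder at about (425,170) in the scene view. The gripper is straight over the torch's head, clear of the box and the cabinet. I'll descend and grip.

Scaled: 0.03 m is 0.48, 0.025 m is 0.4.

Request:
hand_motion --motion '{"tx":[0.08,0,0,0,0],"ty":[-0.032,0,0,0,0],"tz":[0.4,0.48,0.32,0.192,0.144],"twist":[0,0,0,0,0]}'

```text
time: 3.2
tool_pos: [0.4482, -0.2139, 0.016]
tcp_rot: [3.136, -0.174, 0.002]
wrist_force: [-0.1, -0.4, -0.2]
width: 0.998
grip_force: 0.0
```

```bash
python3 -c "
from h import *
go([.443,-.211,.010],-6.3)"
```

```text
t 3.2 pos [ 0.4482 -0.2139  0.016 ] ang -6.33705117663196 q [-0.4953  0.1717  2.1629 -0.0001  0.8053  1.1862] F [-0.0534 -0.4051 -0.2192] turn -0.0006 d [-0.0055 -0.0023  0.0059]
```

Request:
hand_motion --motion '{"tx":[0,0,0,0],"ty":[0,0,0,0],"tz":[0,0,0,0],"twist":[0,0,0,0]}' --finger_gap 0.2 --grip_force 40

```text
time: 3.7
tool_pos: [0.448, -0.2134, 0.0161]
tcp_rot: [3.136, -0.173, 0.002]
wrist_force: [-1.3, -0.4, 4.2]
width: 0.381
grip_force: 39.2
```

Request:
hand_motion --motion '{"tx":[0,0],"ty":[0,0],"tz":[0,0],"twist":[0,0]}' --finger_gap 0.2 --grip_force 40

```text
time: 3.95
tool_pos: [0.4481, -0.2133, 0.016]
tcp_rot: [3.136, -0.173, 0.002]
wrist_force: [0.5, 0.5, 5.2]
width: 0.385
grip_force: 39.5
```

Scaled: -0.004 m is -0.064, 0.003 m is 0.048.

Request:
hand_motion --motion '{"tx":[0,-0.064,0,0],"ty":[0,-0.016,0,0],"tz":[0,0.064,0.048,0],"twist":[0,0,0,0]}' --finger_gap 1.0

```text
time: 4.45
tool_pos: [0.4429, -0.2112, 0.0076]
tcp_rot: [-3.136, 0.173, 0.002]
wrist_force: [-0.3, 1.2, 0.5]
width: 0.999
grip_force: 0.0
```

```bash
python3 -c "
from h import *
go([.443,-.211,.010],-6.3)"
```

```text
t 4.45 pos [ 0.4429 -0.2112  0.0076] ang -6.318183413604382 q [-0.4959  0.1772  2.1769  0.      0.7889  1.1852] F [-0.2958  1.1677  0.5014] turn -0.0003 d [ 0.0001 -0.0003 -0.0024]
```

Request:
hand_motion --motion '{"tx":[0,0,0,0],"ty":[0,0,0,0],"tz":[0,0,0,0],"twist":[0,0,0,0]}' --finger_gap 0.2 --grip_force 40

```text
time: 4.95
tool_pos: [0.4437, -0.2117, 0.0086]
tcp_rot: [3.137, -0.173, 0.001]
wrist_force: [-0.7, 0.3, 1.6]
width: 0.389
grip_force: 39.1
```

Request:
hand_motion --motion '{"tx":[0,0,0,0,0],"ty":[0,0,0,0,0],"tz":[-0.16,-0.32,-0.32,-0.32,0],"twist":[0,0,0,0,0]}'

```text
time: 5.58
tool_pos: [0.445, -0.2124, 0.0803]
tcp_rot: [3.135, -0.173, 0.006]
wrist_force: [-0.0, -0.3, -3.2]
width: 0.386
grip_force: 39.5
```

```bash
python3 -c "
from h import *
snap('top','t2',(380,220,500,340),4);snap('scene','s2',(380,130,480,250),4)
go([.443,-.211,.010],-6.3)
a=cv2.imread('pics/t2.png');b=cv2.imread('pics/s2.png');cv2.imwrite('pics/m2.png',np.hstack([a,b])[:, :800])"
```

```text
t 5.675 pos [ 0.4433 -0.2114  0.0781] ang -6.310853886706856 q [-0.4958  0.0691  2.1362 -0.      0.9362  1.1852] F [-0.9725  0.1505 -2.0328] turn -0.0002 d [-0.0004 -0.0004  0.0681]
```

View pics/m2.png

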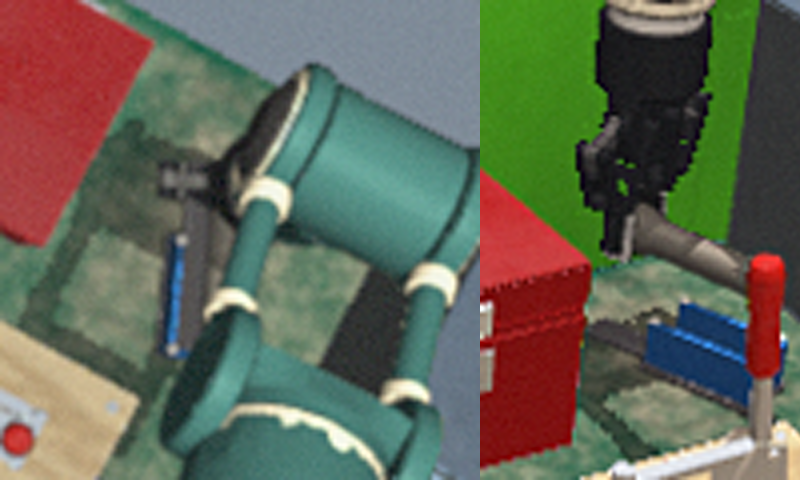

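The torch is held by its head and lifted clear of the holder, and the holder stands empty at about (720,370) in the montage. I'll carry it over to open bench between the dock and the clamp.

Scaled: -0.06 m is -0.96, -0.05 m is -0.8, -0.115 rad / 4 = -0.0288.

Request:
hand_motion --motion '{"tx":[0,0,0,0,0],"ty":[0,0,0,0,0],"tz":[-0.48,-0.8,-0.96,-0.8,-0.48],"twist":[0,0,0,-0.0288,-0.0288]}'

```text
time: 6.3
tool_pos: [0.444, -0.2118, 0.3002]
tcp_rot: [3.135, 0.194, 0.003]
wrist_force: [0.7, -0.2, -1.3]
width: 0.386
grip_force: 39.9
```

Request:
hand_motion --motion '{"tx":[0.128,0.16,0.16,0.16,0.16],"ty":[-0.48,-0.832,-0.832,-0.832,-0.832],"tz":[0,0,0,0,0],"twist":[0,0,0,0,0]}'

```text
time: 6.92
tool_pos: [0.462, 0.0321, 0.2967]
tcp_rot: [-3.136, -0.188, 0.003]
wrist_force: [0.4, -0.5, -1.5]
width: 0.389
grip_force: 40.3
```

Request:
hand_motion --motion '{"tx":[0.16,0.16,0.16,0.08,0],"ty":[-0.832,-0.832,-0.832,-0.64,0],"tz":[0,0,0,0,0],"twist":[0,0,0,0,0]}'

```text
time: 7.55
tool_pos: [0.4731, 0.2315, 0.2962]
tcp_rot: [3.135, 0.194, -0.005]
wrist_force: [-0.2, -0.9, -1.8]
width: 0.379
grip_force: 40.3
```

```bash
python3 -c "
from h import *
go([.4747,.2304,.3],6.85)"
```

```text
t 7.55 pos [0.4731 0.2315 0.2962] ang 7.0903696820961954 q [ 0.4074 -0.0514  1.8318  0.0006  1.3644  1.8543] F [-0.1601 -0.9126 -1.7784] turn 0.0042 d [ 0.0015  0.0013 -0.0038]
```

Scaled: 0.055 m is 0.88, 0.04 m is 0.64, 0.004 rad / 4 = 0.001.

Request:
hand_motion --motion '{"tx":[0.016,0,0,0,0],"ty":[0.016,0,0,0,0],"tz":[0.48,0.88,0.88,0.88,0.64],"twist":[0.001,0,0,0,0]}'

```text
time: 8.18
tool_pos: [0.473, 0.2263, 0.0596]
tcp_rot: [3.134, 0.181, -0.007]
wrist_force: [1.2, 1.2, -2.2]
width: 0.385
grip_force: 40.3
```

Request:
hand_motion --motion '{"tx":[0,0,0],"ty":[0,0,0],"tz":[0.32,0.16,0],"twist":[0,0,0]}'

```text
time: 8.55
tool_pos: [0.4746, 0.2275, 0.0325]
tcp_rot: [3.136, 0.181, -0.003]
wrist_force: [-0.5, -0.4, -2.0]
width: 0.382
grip_force: 40.3
```

```bash
python3 -c "
from h import *
snap('scene','s3',(270,190,400,290),6)
go([.4747,.2304,.003],6.85)"
```

```text
t 8.6 pos [0.4755 0.2281 0.0336] ang 6.610965598707815 q [ 0.4001  0.1973  2.0893 -0.0002  0.8548  1.8556] F [-0.3558  0.0838 -1.1905] turn -0.0042 d [-0.0005 -0.0024  0.0306]
```

View pics/s3.png

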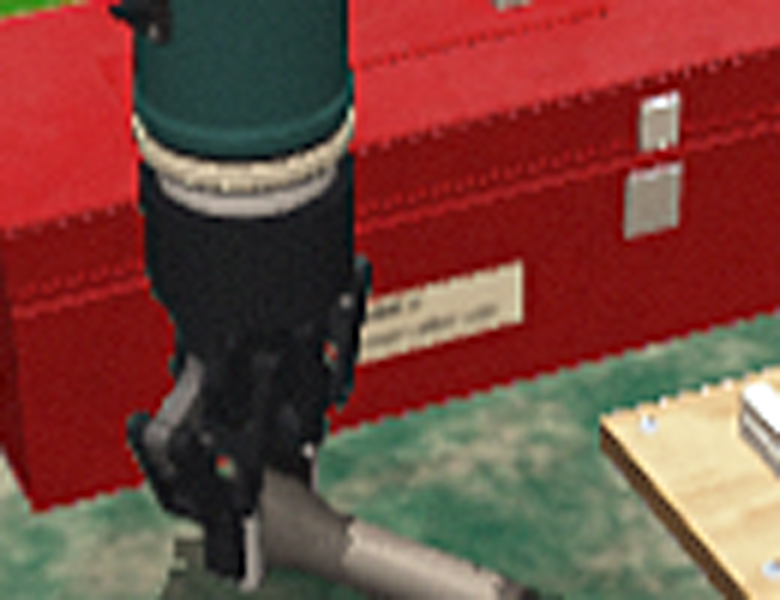

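The torch hangs level over clear bench, with its barrel at about (400,550) in the crop. I'll lower it the last 30 mm.

Scaled: 0.012 m is 0.192, 0.008 m is 0.128.

Request:
hand_motion --motion '{"tx":[0,0,0,0,0],"ty":[0,0,0,0,0],"tz":[0.192,0.128,0.096,0.064,0],"twist":[0,0,0,0,0]}'

```text
time: 9.22
tool_pos: [0.4748, 0.2283, 0.0029]
tcp_rot: [3.136, 0.182, -0.001]
wrist_force: [0.5, -0.0, -2.0]
width: 0.384
grip_force: 40.3
```

Scaled: 0.002 m is 0.032.

Request:
hand_motion --motion '{"tx":[0,0,0],"ty":[0,0,0],"tz":[0.032,0,0],"twist":[0,0,0]}'

```text
time: 9.6
tool_pos: [0.4753, 0.2284, 0.0014]
tcp_rot: [-3.136, -0.182, -0.0]
wrist_force: [-0.5, 0.2, -1.7]
width: 0.385
grip_force: 40.3
```

Request:
hand_motion --motion '{"tx":[0,0,0,0],"ty":[0,0,0,0],"tz":[0,0,0,0],"twist":[0,0,0,0]}' --finger_gap 1.0

```text
time: 10.1
tool_pos: [0.4752, 0.2284, 0.0014]
tcp_rot: [-3.136, -0.182, -0.0]
wrist_force: [0.3, -0.5, 0.1]
width: 0.999
grip_force: 0.0
```

Request:
hand_motion --motion '{"tx":[0,0,0,0,0],"ty":[0,0,0,0,0],"tz":[-0.32,-0.8,-0.8,-0.48,0],"twist":[0,0,0,0,0]}'

```text
time: 10.72
tool_pos: [0.4775, 0.2294, 0.1548]
tcp_rot: [-3.134, -0.182, -0.01]
wrist_force: [0.5, 0.2, -0.9]
width: 0.998
grip_force: 0.0
```

```bash
python3 -c "
from h import *
go([.4606,.3525,.15],6.85)"
```

```text
t 10.725 pos [0.4775 0.2294 0.1548] ang 6.634461729208016 q [ 0.4008  0.0472  1.9998 -0.      1.0876  1.8558] F [ 0.4596  0.1919 -0.8618] turn -0.0038 d [-0.0022 -0.1243  0.005 ]
```

Scaled: -0.045 m is -0.72, -0.035 m is -0.56, -0.004 rad / 4 = -0.001.

Request:
hand_motion --motion '{"tx":[0,0,-0.016,-0.016,0],"ty":[-0.56,-0.72,-0.544,-0.16,0],"tz":[0,0,0,0,0.32],"twist":[-0.001,0,0,0,0]}' --finger_gap 0.7

```text
time: 11.35
tool_pos: [0.4591, 0.3519, 0.1311]
tcp_rot: [-3.135, -0.19, -0.003]
wrist_force: [0.2, 0.2, -0.2]
width: 0.7
grip_force: 0.0
```

Request:
hand_motion --motion '{"tx":[0,0,0],"ty":[0,0,0],"tz":[0.48,0.32,0],"twist":[0,0,0]}'

```text
time: 11.72
tool_pos: [0.4566, 0.3489, 0.078]
tcp_rot: [3.133, 0.186, -0.008]
wrist_force: [-0.3, 0.2, -0.7]
width: 0.697
grip_force: 0.0
```

```bash
python3 -c "
from h import *
snap('scene','s4',(230,200,360,300),5)
go([.4606,.3525,.049],6.85)"
```

```text
t 11.775 pos [0.4578 0.3499 0.0798] ang 6.812900606784802 q [ 0.6094  0.2211  1.9562 -0.0002  0.9674  2.0614] F [ 0.8518 -0.1488  1.1699] turn -0.0006 d [ 0.0032 -0.0023  0.0308]
```

Scaled: 0.015 m is 0.24, 0.01 m is 0.16.

Request:
hand_motion --motion '{"tx":[0.016,0,0,0],"ty":[-0.016,0,0,0],"tz":[0.24,0.16,0.096,0],"twist":[0,0,0,0]}'

```text
time: 12.28
tool_pos: [0.4589, 0.3521, 0.0496]
tcp_rot: [3.135, 0.188, -0.002]
wrist_force: [0.2, 0.1, 0.2]
width: 0.702
grip_force: 0.0
```

```bash
python3 -c "
from h import *
go([.4606,.3525,.049],6.85)"
```

```text
t 12.275 pos [0.4589 0.3521 0.0496] ang 6.870672692918596 q [0.6114 0.2618 1.9708 0.     0.9103 2.0623] F [0.2211 0.0599 0.1795] turn 0.0004 d [ 0.0017 -0.0002  0.0006]
```

Request:
hand_motion --motion '{"tx":[0,0,0,0],"ty":[0,0,0,0],"tz":[0,0,0,0],"twist":[0,0,0,0]}' --finger_gap 0.0 --grip_force 30

```text
time: 12.78
tool_pos: [0.4597, 0.352, 0.0509]
tcp_rot: [3.135, 0.188, 0.001]
wrist_force: [-1.5, -5.0, 5.1]
width: 0.202
grip_force: 33.4
```

Scaled: -0.015 m is -0.24, -0.01 m is -0.16.

Request:
hand_motion --motion '{"tx":[-0.16,-0.24,-0.24,-0.24,-0.08],"ty":[0,0,0,0,0],"tz":[0,0,0,0,0],"twist":[0,0,0,0,0]}'

```text
time: 13.4
tool_pos: [0.4001, 0.345, 0.0509]
tcp_rot: [3.136, 0.189, 0.003]
wrist_force: [2.4, -4.4, 4.3]
width: 0.202
grip_force: 33.2
```

Request:
hand_motion --motion '{"tx":[0,0],"ty":[0,0],"tz":[0,0],"twist":[0,0]}'

```text
time: 13.65
tool_pos: [0.3996, 0.3449, 0.0509]
tcp_rot: [3.135, 0.188, -0.001]
wrist_force: [-1.5, -5.0, 8.0]
width: 0.206
grip_force: 33.8
```

Scaled: -0.002 m is -0.032.

Request:
hand_motion --motion '{"tx":[-0.032,-0.032,0],"ty":[0,0,0],"tz":[0,0,0],"twist":[0,0,0]}'

```text
time: 14.02
tool_pos: [0.3966, 0.3446, 0.0509]
tcp_rot: [3.136, 0.188, 0.002]
wrist_force: [2.0, -4.8, 5.3]
width: 0.205
grip_force: 33.4
```

Request:
hand_motion --motion '{"tx":[-0.032,0],"ty":[0,0],"tz":[0,0],"twist":[0,0]}'

```text
time: 14.28
tool_pos: [0.3965, 0.3446, 0.0509]
tcp_rot: [-3.135, -0.189, -0.008]
wrist_force: [7.9, -6.5, -0.8]
width: 0.203
grip_force: 32.7
```

Scaled: -0.05 m is -0.8, -0.04 m is -0.64.

Request:
hand_motion --motion '{"tx":[0,0,0,0,0],"ty":[0,0,0,0,0],"tz":[0,0,-0.16,-0.64,-0.8],"twist":[0,0,0,0,0]}' --finger_gap 0.7

```text
time: 14.9
tool_pos: [0.3927, 0.3439, 0.1506]
tcp_rot: [3.135, 0.188, -0.004]
wrist_force: [0.4, 0.4, -0.3]
width: 0.699
grip_force: 0.0
```

Request:
hand_motion --motion '{"tx":[0,0],"ty":[0,0],"tz":[-0.8,0],"twist":[0,0]}'

```text
time: 15.15
tool_pos: [0.3966, 0.3471, 0.2067]
tcp_rot: [-3.129, -0.188, -0.014]
wrist_force: [-0.4, -0.6, -0.3]
width: 0.703
grip_force: 0.0
```

```bash
python3 -c "
from h import *
a=snap('top','t5',(200,210,330,330),3);b=snap('scene','s5',(220,200,360,320),3)
a=cv2.imread('pics/t5.png');b=cv2.imread('pics/s5.png');cv2.imwrite('pics/m5.png',np.hstack([a,b]))
go([.4606,.3525,.049],6.85)"
```

```text
t 15.25 pos [0.394  0.3449 0.2014] ang 6.876740586106328 q [ 0.6714 -0.0032  1.9604  0.0003  1.1823  2.122 ] F [-0.5922 -0.4163 -0.1967] turn 0.0005 d [0.0668 0.0006 0.1526]
```

View pics/m5.png

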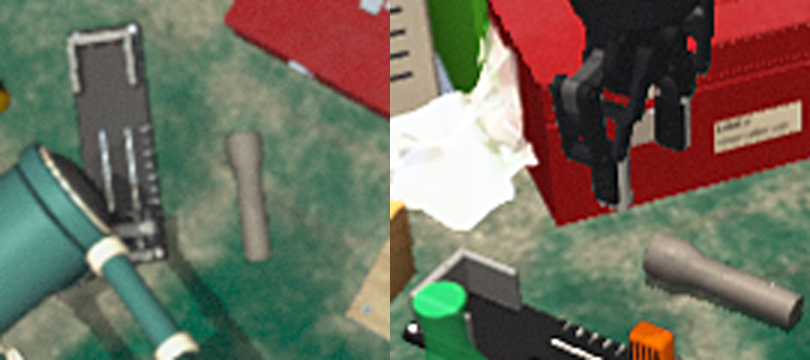

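The retainer sits right back near (145,235) in the crop. The torch lies on the bench, head face near (242,134) and tail near (257,260) in the top crop.

```bash
python3 - <<'E'
from h import *
c=lambda x,y:np.array([(x+.5)/3-.5+200,(y+.5)/3-.5+210])
h=onz("top",c(242,134),.0185);t=onz("top",c(258,259),.013);print(h,t,np.linalg.norm(h-t),np.degrees(np.arctan2(*(h-t)[1::-1])))
s=lambda x,y:np.array([(x-390+.5)/3-.5+220,(y+.5)/3-.5+200])
print("tail tri",tri(s(790,312),c(258,259)))
a=read_camera("top")
H=cv2.cvtColor(a,cv2.COLOR_RGB2HSV);x0,y0,x1,y1=270,245,296,305
m=((H[...,1]<70)).astype(np.uint8)[y0:y1,x0:x1];n,l,st,ce=cv2.connectedComponentsWithStats(m);i=1+st[1:,4].argmax();m=l==i
ys,xs=np.nonzero(m);print(st[i])
for y in range(0,y1-y0,3):
    w=np.nonzero(m[y])[0]
    if len(w):print(y+y0,w.min()+x0,w.max()+x0,onz("top",((w.min()+w.max())/2+x0,y+y0),.0155)[:2])
E
```

```text
[0.4888 0.2305 0.0185] [0.3668 0.216  0.013 ] 0.12301285019226467 6.745429648166349
tail tri (array([0.3683, 0.2169, 0.0147]), np.float64(0.0034481290134835076))
[   0    0   26   54 1179]
245 270 295 [0.5164 0.2241]
248 270 295 [0.5075 0.2242]
251 270 295 [0.4987 0.2242]
254 270 295 [0.4899 0.2243]
257 270 295 [0.481  0.2243]
260 270 295 [0.4722 0.2244]
263 270 295 [0.4634 0.2245]
266 270 295 [0.4546 0.2245]
269 270 292 [0.4458 0.229 ]
272 270 295 [0.437  0.2246]
275 270 295 [0.4282 0.2247]
278 270 295 [0.4195 0.2248]
281 270 295 [0.4107 0.2248]
284 270 295 [0.4019 0.2249]
287 270 295 [0.3932 0.2249]
290 270 289 [0.3845 0.2338]
293 270 290 [0.3758 0.2324]
296 270 288 [0.3671 0.2354]
```

Scaled: 0.05 m is 0.8, 0.045 m is 0.72.

Request:
hand_motion --motion '{"tx":[-0.016,-0.032,-0.032,-0.016,0],"ty":[0.56,0.72,0.56,0.16,0],"tz":[0,0,0,0.48,0.8],"twist":[0,0,0,0,0]}' --finger_gap 0.8

```text
time: 15.92
tool_pos: [0.4034, 0.219, 0.1196]
tcp_rot: [-3.135, -0.185, -0.003]
wrist_force: [-0.2, 0.7, -1.0]
width: 0.802
grip_force: 0.0
```

Request:
hand_motion --motion '{"tx":[0,0,0],"ty":[0,0,0],"tz":[0.64,0.48,0],"twist":[0,0,0]}'

```text
time: 16.3
tool_pos: [0.3985, 0.2176, 0.0462]
tcp_rot: [3.132, 0.188, -0.015]
wrist_force: [-0.1, 0.5, 0.1]
width: 0.795
grip_force: 0.0
```

```bash
python3 -c "
from h import *
go([.4032,.2203,.004],6.75)"
```

```text
t 16.3 pos [0.3985 0.2176 0.0462] ang 6.861663962027933 q [0.4449 0.054  2.2246 0.0001 0.8731 1.8959] F [-0.0822  0.5495  0.1452] turn 0.0019 d [ 0.0054 -0.0022  0.0421]
```

Scaled: 0.02 m is 0.32, 0.012 m is 0.192.

Request:
hand_motion --motion '{"tx":[0.016,0,0,0,0],"ty":[-0.016,0,0,0,0],"tz":[0.32,0.192,0.112,0.048,0],"twist":[0,0,0,0,0]}'

```text
time: 16.92
tool_pos: [0.4038, 0.2209, 0.0085]
tcp_rot: [-3.136, -0.188, -0.0]
wrist_force: [0.4, 0.3, -0.0]
width: 0.802
grip_force: 0.0
```

```bash
python3 -c "
from h import *
go([.4032,.2203,.004],6.75)"
```

```text
t 16.925 pos [0.4038 0.2209 0.0085] ang 6.867634011053666 q [ 0.4463  0.1225  2.2397 -0.      0.7791  1.8973] F [ 0.3636  0.3264 -0.0054] turn 0.0021 d [-0.0007  0.0005  0.0045]
```

Request:
hand_motion --motion '{"tx":[0,0,0,0],"ty":[0,0,0,0],"tz":[0,0,0,0],"twist":[0,0,0,0]}' --finger_gap 0.0 --grip_force 40

```text
time: 17.42
tool_pos: [0.404, 0.2209, 0.0088]
tcp_rot: [-3.136, -0.188, -0.001]
wrist_force: [-0.7, -0.6, 4.9]
width: 0.286
grip_force: 39.2
```

Scaled: 0.005 m is 0.08.

Request:
hand_motion --motion '{"tx":[0,0,0,0],"ty":[0,0,0,0],"tz":[0,0,0.08,0],"twist":[0,0,0,0]}' --finger_gap 0.8

```text
time: 17.92
tool_pos: [0.4031, 0.2205, 0.0026]
tcp_rot: [3.135, 0.188, -0.002]
wrist_force: [0.5, -0.4, 0.1]
width: 0.8
grip_force: 0.0
```

Request:
hand_motion --motion '{"tx":[0,0,0,0],"ty":[0,0,0,0],"tz":[0,0,0,0],"twist":[0,0,0,0]}' --finger_gap 0.0 --grip_force 40

```text
time: 18.42
tool_pos: [0.4038, 0.2208, 0.0035]
tcp_rot: [-3.136, -0.188, -0.0]
wrist_force: [0.3, -0.2, 2.0]
width: 0.283
grip_force: 39.1
```

Request:
hand_motion --motion '{"tx":[0,0,0,0,0],"ty":[0,0,0,0,0],"tz":[-0.16,-0.48,-0.64,-0.32,0],"twist":[0,0,0,0,0]}'

```text
time: 19.05
tool_pos: [0.4052, 0.2215, 0.1055]
tcp_rot: [-3.134, -0.188, -0.007]
wrist_force: [-0.4, 0.5, -1.8]
width: 0.282
grip_force: 39.6
```

```bash
python3 -c "
from h import *
go([.496,.3570,.11],6.85)
snap('scene','s6',(250,190,370,290),6)"
```

```text
t 19.05 pos [0.4052 0.2215 0.1055] ang 6.868224554303534 q [ 0.4464 -0.0274  2.176   0.      0.9882  1.8973] F [-0.3911  0.4983 -1.8277] turn 0.0003 d [ 0.1063 -0.1237 -0.0038]
```

View pics/s6.png

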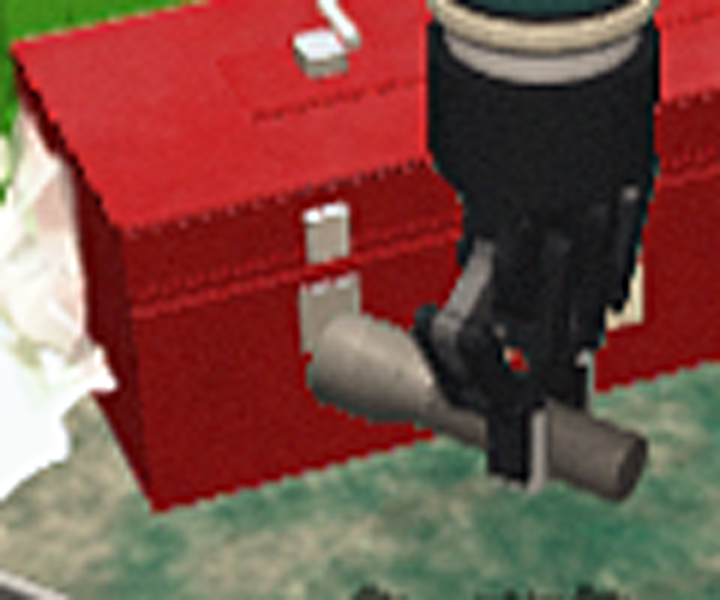

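The torch is held level by the barrel, with the bare head at (350,365) in the crop. Next I'll carry it over the dock.

Scaled: -0.035 m is -0.56, 0.028 m is 0.448.

Request:
hand_motion --motion '{"tx":[0.24,0.448,0.448,0.288,0.144],"ty":[-0.32,-0.56,-0.56,-0.368,-0.176],"tz":[0,0,0,0,0],"twist":[0,0,0,0,0]}'

```text
time: 19.73
tool_pos: [0.4856, 0.3561, 0.1011]
tcp_rot: [3.134, 0.189, -0.004]
wrist_force: [-0.7, 0.0, -2.0]
width: 0.286
grip_force: 39.6
```

Request:
hand_motion --motion '{"tx":[0,0,0,0,0],"ty":[0,0,0,0,0],"tz":[0.16,0.32,0.16,0,0],"twist":[0,0,0,0,0]}'

```text
time: 20.35
tool_pos: [0.4863, 0.3554, 0.0635]
tcp_rot: [-3.136, -0.187, -0.0]
wrist_force: [0.6, -0.6, -2.0]
width: 0.28
grip_force: 39.6
```

```bash
python3 -c "
from h import *
go([.4885,.3559,.014],6.85)
a=snap('top','t7',(200,190,300,320),4);b=snap('scene','s7',(200,230,300,360),4)
a=cv2.imread('pics/t7.png');b=cv2.imread('pics/s7.png');cv2.imwrite('pics/m7.png',np.hstack([a,b]))"
```

```text
t 20.35 pos [0.4863 0.3554 0.0635] ang 6.8413543060421045 q [0.5898 0.2834 1.9119 0.     0.946  2.0412] F [ 0.5527 -0.6372 -1.9667] turn -0.0002 d [ 0.0022 -0.0002  0.0495]
```

View pics/m7.png

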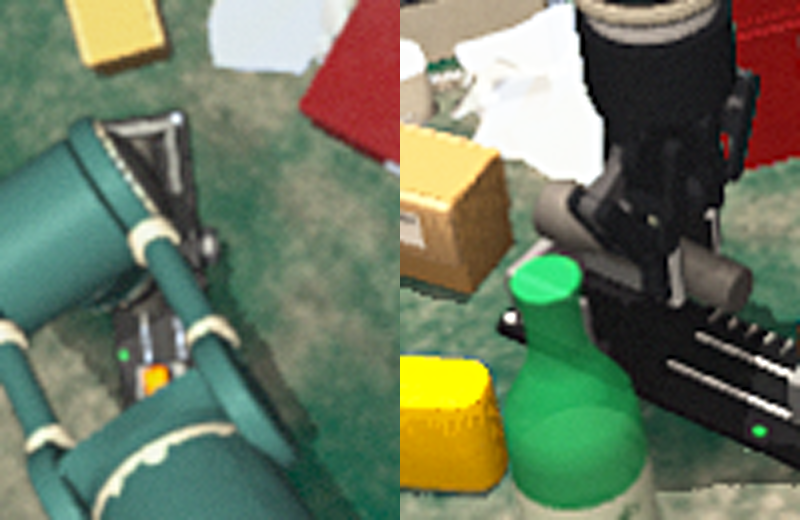

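The torch hangs aligned above the dock, head at (560,215) and tail at (735,285) in the right half. I'll lower it gently.

The rows are not in the units I measure in: shifts go in shares of 62.5 mm and turns go in shares of 4 rad. I convert before sending: 0.015 m is 0.24, 0.012 m is 0.192.

Request:
hand_motion --motion '{"tx":[0.016,0.016,0,0,0],"ty":[0,0,0,0,0],"tz":[0.24,0.192,0.144,0.08,0],"twist":[0,0,0,0,0]}'

```text
time: 21.08
tool_pos: [0.4878, 0.3556, 0.0216]
tcp_rot: [3.135, 0.188, -0.002]
wrist_force: [0.1, 1.0, -1.0]
width: 0.28
grip_force: 39.6
```

Request:
hand_motion --motion '{"tx":[0,0,0,0],"ty":[0,0,0,0],"tz":[0.048,0.032,0.024,0],"twist":[0,0,0,0]}'

```text
time: 21.58
tool_pos: [0.4881, 0.3558, 0.0158]
tcp_rot: [3.136, 0.188, -0.0]
wrist_force: [-0.3, 0.0, -1.5]
width: 0.284
grip_force: 39.6
```

```bash
python3 -c "
from h import *
go([.4885,.3559,.014],6.85)"
```

```text
t 21.575 pos [0.4881 0.3558 0.0158] ang 6.861234531685673 q [0.5886 0.3481 1.9316 0.     0.862  2.0397] F [-0.3108  0.0462 -1.4722] turn 0.0002 d [ 0.0004 -0.0001  0.0018]
```

Scaled: 0.001 m is 0.016.

Request:
hand_motion --motion '{"tx":[0,0,0,0],"ty":[0,0,0,0],"tz":[0.016,0.016,0,0],"twist":[0,0,0,0]}'

```text
time: 22.08
tool_pos: [0.4882, 0.3559, 0.0139]
tcp_rot: [-3.136, -0.188, -0.0]
wrist_force: [-0.5, 0.8, -1.4]
width: 0.279
grip_force: 39.7
```

Request:
hand_motion --motion '{"tx":[0,0,0],"ty":[0,0,0],"tz":[0.016,0,0],"twist":[0,0,0]}'

```text
time: 22.45
tool_pos: [0.4883, 0.356, 0.0134]
tcp_rot: [-3.136, -0.188, -0.0]
wrist_force: [-2.7, -1.4, 6.0]
width: 0.282
grip_force: 40.4
```

Scaled: -0.045 m is -0.72, -0.03 m is -0.48.

Request:
hand_motion --motion '{"tx":[0,0,0,0,0],"ty":[0,0,0,0,0],"tz":[0,0,-0.16,-0.48,-0.72],"twist":[0,0,0,0,0]}' --finger_gap 0.6

```text
time: 23.08
tool_pos: [0.487, 0.355, 0.0974]
tcp_rot: [3.134, 0.188, -0.005]
wrist_force: [-0.1, -0.0, -0.1]
width: 0.599
grip_force: 0.0
```

Request:
hand_motion --motion '{"tx":[-0.192,-0.48,-0.48,-0.288,-0.032],"ty":[0,0,0,0,0],"tz":[-0.24,0,0,0,0],"twist":[0,0,0,0,0]}'

```text
time: 23.7
tool_pos: [0.3955, 0.3445, 0.1124]
tcp_rot: [3.135, 0.19, -0.001]
wrist_force: [-1.2, 0.4, 0.7]
width: 0.596
grip_force: 0.0
```

```bash
python3 -c "
from h import *
snap('scene','s8',(200,230,340,360),5)
go([.3968,.3448,.050],6.85)"
```

```text
t 23.75 pos [0.3963 0.3448 0.1127] ang 6.90719901113346 q [ 0.6687  0.0887  2.0409 -0.0002  1.0118  2.119 ] F [-0.3981 -0.3585 -0.5736] turn 0.001 d [0.0004 0.0001 0.0627]
```

View pics/s8.png

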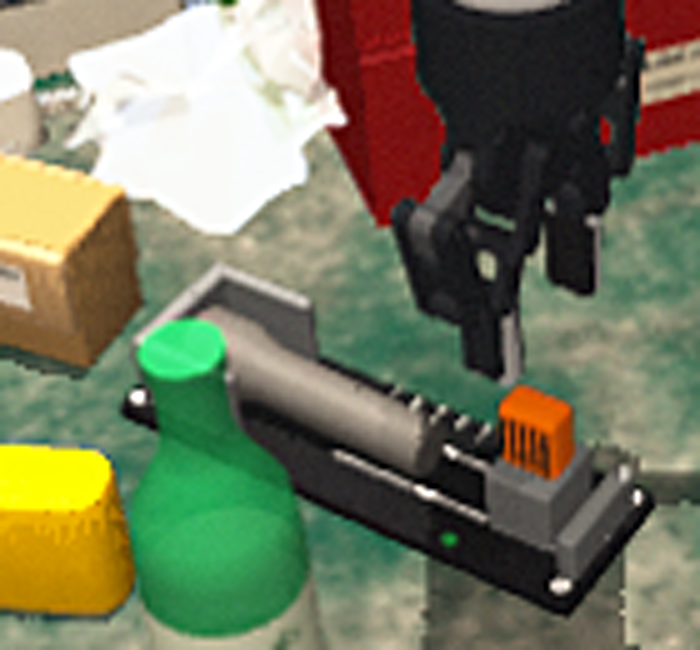

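The torch lies in the dock with its head in the pocket at (250,345) and its tail at (420,455). The retainer is back and open. Now I'll pinch the grip at (537,430).

Scaled: 0.022 m is 0.352, 0.02 m is 0.32.

Request:
hand_motion --motion '{"tx":[0,0,0,0,0],"ty":[0,0,0,0,0],"tz":[0.32,0.352,0.192,0.128,0],"twist":[0,0,0,0,0]}'

```text
time: 24.38
tool_pos: [0.3969, 0.3447, 0.0504]
tcp_rot: [3.136, 0.188, -0.001]
wrist_force: [-0.5, 0.5, 0.1]
width: 0.597
grip_force: 0.0
```

Request:
hand_motion --motion '{"tx":[0,0,0,0],"ty":[0,0,0,0],"tz":[0,0,0,0],"twist":[0,0,0,0]}' --finger_gap 0.0 --grip_force 30

```text
time: 24.88
tool_pos: [0.3974, 0.3447, 0.0517]
tcp_rot: [3.136, 0.188, 0.002]
wrist_force: [0.5, -5.3, 6.4]
width: 0.204
grip_force: 32.7
```

Request:
hand_motion --motion '{"tx":[0.08,0.16,0.16,0.08,0],"ty":[0,0,0,0,0],"tz":[0,0,0,0,0],"twist":[0,0,0,0,0]}'

```text
time: 25.5
tool_pos: [0.4276, 0.3482, 0.0517]
tcp_rot: [3.136, 0.188, 0.002]
wrist_force: [1.5, -3.2, 5.7]
width: 0.206
grip_force: 32.6
```

Scaled: 0.003 m is 0.048, 0.002 m is 0.032.

Request:
hand_motion --motion '{"tx":[0.048,0.048,0.032,0],"ty":[0,0,0,0],"tz":[0,0,0,0],"twist":[0,0,0,0]}'

```text
time: 26.0
tool_pos: [0.435, 0.3491, 0.0517]
tcp_rot: [3.136, 0.188, 0.001]
wrist_force: [-0.9, -4.2, 5.4]
width: 0.203
grip_force: 32.8
```

Request:
hand_motion --motion '{"tx":[0.016,0.016,0],"ty":[0,0,0],"tz":[0,0,0],"twist":[0,0,0]}'

```text
time: 26.38
tool_pos: [0.4365, 0.3493, 0.0517]
tcp_rot: [3.135, 0.188, -0.0]
wrist_force: [-1.9, -4.2, 7.2]
width: 0.202
grip_force: 32.9
```

Request:
hand_motion --motion '{"tx":[0.016,0],"ty":[0,0],"tz":[0,0],"twist":[0,0]}'

```text
time: 26.62
tool_pos: [0.4374, 0.3494, 0.0517]
tcp_rot: [3.135, 0.188, -0.001]
wrist_force: [-2.0, -4.6, 8.2]
width: 0.202
grip_force: 32.9
```

Scaled: 0.001 m is 0.016.

Request:
hand_motion --motion '{"tx":[0.016,0,0],"ty":[0,0,0],"tz":[0,0,0],"twist":[0,0,0]}'

```text
time: 27.0
tool_pos: [0.4383, 0.3495, 0.0517]
tcp_rot: [3.135, 0.188, -0.001]
wrist_force: [-2.4, -4.7, 7.9]
width: 0.205
grip_force: 33.0
```

Request:
hand_motion --motion '{"tx":[0.016,0,0],"ty":[0,0,0],"tz":[0,0,0],"twist":[0,0,0]}'

```text
time: 27.38
tool_pos: [0.4384, 0.3495, 0.0517]
tcp_rot: [3.135, 0.188, -0.003]
wrist_force: [-5.4, -4.3, 10.6]
width: 0.199
grip_force: 33.3
```

Scaled: 0.001 m is 0.016.

Request:
hand_motion --motion '{"tx":[0.016,0.016,0],"ty":[0,0,0],"tz":[0,0,0],"twist":[0,0,0]}'

```text
time: 27.75
tool_pos: [0.4386, 0.3495, 0.0517]
tcp_rot: [3.134, 0.187, -0.009]
wrist_force: [-11.0, -6.0, 14.3]
width: 0.205
grip_force: 33.9
```

Request:
hand_motion --motion '{"tx":[0,0,0,0,0],"ty":[0,0,0,0,0],"tz":[0,0,0,-0.16,-0.64],"twist":[0,0,0,0,0]}' --finger_gap 0.6

```text
time: 28.38
tool_pos: [0.4395, 0.3487, 0.0989]
tcp_rot: [3.133, 0.188, -0.008]
wrist_force: [0.8, 1.0, -0.1]
width: 0.6
grip_force: 0.0
```

Request:
hand_motion --motion '{"tx":[0,0,-0.32,0,0],"ty":[0,0,0.8,0.8,0.8],"tz":[-0.96,-0.96,-0.32,0,0],"twist":[0,0,0,0,0]}'

```text
time: 29.0
tool_pos: [0.4399, 0.1979, 0.2424]
tcp_rot: [-3.135, -0.19, -0.004]
wrist_force: [0.2, 0.3, -0.0]
width: 0.604
grip_force: 0.0
```

Request:
hand_motion --motion '{"tx":[0,0,0,0],"ty":[0.8,0.64,0,0],"tz":[0,0,0,0],"twist":[0,0,0,0]}'

```text
time: 29.5
tool_pos: [0.4505, 0.1098, 0.2413]
tcp_rot: [-3.135, -0.187, -0.001]
wrist_force: [-0.2, -0.1, 0.4]
width: 0.603
grip_force: 0.0
```

```bash
python3 -c "
from h import *
a=snap('top','t9',(205,210,271,310),6);b=snap('scene','s9',(200,230,300,350),5)
a=cv2.imread('pics/t9.png')[:600,:396];b=cv2.imread('pics/s9.png')[:,:400]
b=cv2.resize(cv2.imread('pics/s9.png'),(400,480))
cv2.imwrite('pics/m9.png',np.hstack([a,np.vstack([b,np.zeros((120,400,3),np.uint8)])]))
go([.4,.35,.2],6.85)"
```

```text
t 29.6 pos [0.4503 0.1105 0.241 ] ang 6.92250713433774 q [ 0.1865 -0.1519  2.0237  0.0005  1.2695  1.6363] F [ 0.2599  0.7009 -0.3855] turn 0.0013 d [-0.0214 -0.2438  0.0411]
```

View pics/m9.png

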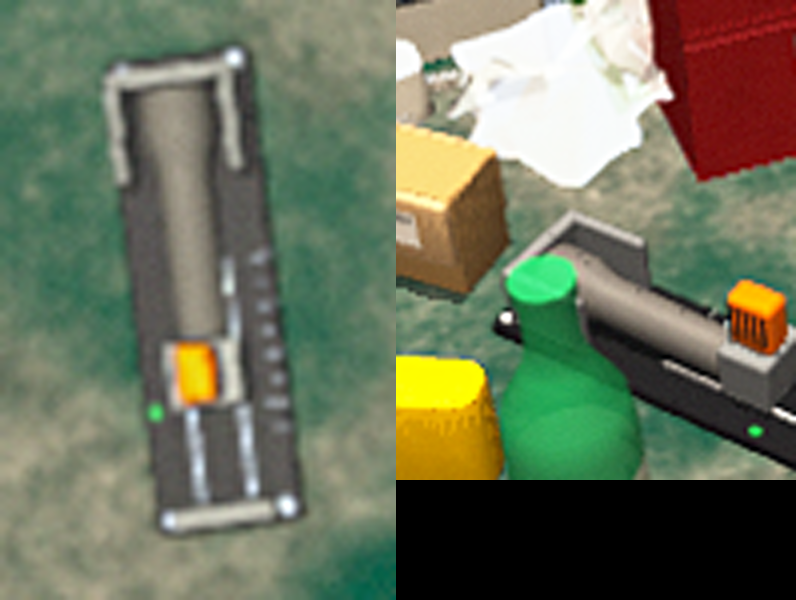

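The torch head is against the pocket's end wall at (175,88), and the retainer rests on the tail at (195,340). The bystanders are undisturbed, and the arm is clear.

```bash
python3 -c "
from workcell import bot, ticket, read_camera, camera_info
print(ticket.finish_job())"
```

```text
the job is handed in; nothing more can be done
None
```

The torch is in the dock with its head against the pocket's end wall and the retainer resting on its tail, handed in at about 30 s; I slid the retainer back between laying the torch down and re-gripping it by the barrel, since the one gripper couldn't hold both, and the judge's result was not shown.

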